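# Make up two pastry-bench tool kits

### The job

Make up the two bench kits from the stock on the table, one tool per pocket, all standing upright and flat in their pockets, in working order starting at the pocket next to the tray's grip tab. Blue tray: wooden stamp, then the blue-rimmed steel ring cutter in the middle, then the amber jar with the white lid; red tray: aluminium flour dredger next to the tab, then the brass ring cutter. Leave the spare green jar and the spare black cutter standing where they are.

Things in the scene. Friction and masses are not known exactly. Their poses are not given: they have to be found in the camera images.
- blue_tray: Low open tray fixed on the table, blue walls, aluminium floor: 250 (y) by 86 mm, walls 14 high, 4 thick, inner floor 4 mm up. Three pockets 78 by 78 mm in a row along its y; centres at x = 0, y = +82 mm (next to the tab), 0 (middle) and -82 mm (far end). A flat blue tab, 30 mm long, 12 mm high, sticks out at its +y end. Origin: centre of underside, z up. Row roughly crosswise to the robot.
- red_tray: Low open tray fixed on the table, red walls, aluminium floor: 168 (y) by 86 mm, walls 14 high, 4 thick, inner floor 4 mm up. Two pockets 78 by 78 mm in a row along its y; centres at x = 0, y = +41 mm (next to the tab) and -41 mm (far end). A flat red tab, 30 mm long, 12 mm high, sticks out at its +y end. Origin: centre of underside, z up. Row roughly crosswise to the robot.
- stamp: Turned wooden pastry stamp, 75 mm high: round foot 52 mm in diameter and 20 mm high, tapering to a plain round handle 30 mm in diameter from 40 to 70 mm up (take it there). About 70 g. Stands upright on the table; origin: centre of its underside, z along its axis, up; its yaw does not matter.
- steel_cutter: Plain steel ring cutter, a tube open at both ends with a blue band round its top rim: 60 mm outside, 54 mm inside, 50 mm high. Take it across the outside, near its top. About 90 g. Stands upright on the table; origin: centre of its underside, z along its axis, up; its yaw does not matter.
- amber_jar: Closed amber-brown glass jar with a white lid, 52 mm in diameter, 75 mm high. Take it across its body about 45 mm up. About 160 g. Stands upright on the table; origin: centre of its underside, z along its axis, up; its yaw does not matter.
- dredger: Flour dredger: closed aluminium can 54 mm in diameter with a dark band 51 to 55 mm up and a domed top with black holes, 70 mm high in all; straight sides up to 55 mm. About 140 g. Stands upright on the table; origin: centre of its underside, z along its axis, up; its yaw does not matter.
- brass_cutter: Brass (yellow) ring cutter, a tube open at both ends: 52 mm outside, 46 mm inside, 50 mm high. Take it across the outside, near its top. About 80 g. Stands upright on the table; origin: centre of its underside, z along its axis, up; its yaw does not matter.
- green_jar: Spare jar of green glass with a green lid, 52 mm in diameter, 75 mm high; belongs to no kit and stays where it stands. Stands upright on the table; origin: centre of its underside, z along its axis, up; its yaw does not matter.
- black_cutter: Spare ring cutter of black plastic, 60 mm outside, 50 mm high; belongs to no kit and stays where it stands. Stands upright on the table; origin: centre of its underside, z along its axis, up; its yaw does not matter. (Unlisted low buns, 38 mm across, 17 high, lie about and do not matter.)
Not all that is in view belongs to the job. What is shaped like the dredger but purple is not meant.

How it is judged:
By the outcome, as a careful person would: the job done as asked, in the order asked, and still so for the second after the job is handed in, with the robot touching nothing.
It also fails if it takes over 128 s, if anything falls off the work surface, if the arm or the gripper's body presses on something with over 40 N, if the wrist force passes 120 N, or if a joint passes its speed limit or range.

### The arm

A 6-joint arm with a two-finger parallel gripper is mounted at the origin on the work surface. World frame = base frame: x ahead of the robot, y to its left, z up, the work surface at z = 0. Lengths are in m, angles in rad, forces in N, time in s.
With the tool pointing down it reaches from about 0.3 to 0.75 m from the base axis. Payload 8.5 kg.
Tool frame: the origin (TCP) lies midway between the tips of the shut fingers; the grasp point (between the pads) lies 19 mm behind it (env.tcp_to_grasp is the distance from the TCP to the grasp point, in m); z points along the fingers, y is the line along which they close (so a half turn about z gives the same grasp; the last joint's range is limited). The gripper opens to 85 mm and grips with 20 to 120 N. Pads are 22 mm wide; open, the fingers measure 114 mm over their backs; the gripper's body (76 mm by 85 mm) begins 54 mm behind the grasp point. The pads swing forward as they close: fully open they stand 13 mm farther back than shut.
Start: joints at [1.001, 0.381, 1.297, -0, 1.464, -0.215], TCP at [0.191, 0.516, 0.231] pointing down, gripper open.
Joint ranges: [-3.11, 3.11], [-0.89, 2.33], [0.22, 2.48], [-1.42, 4.56], [0.17, 2.85], [-2.88, 2.88]. Speed limits (rad/s): [2.39, 2.39, 3.14, 3.14, 3.14, 3.14].

### API

Orientations are given as a rotation vector (axis times angle).
In Python, from plant import env, cams, workorder, finder gives the robot as it stands.
- The arm moves only by the tool servo_tool, never from a script. Its argument "targets" is one flat list of numbers, 6 for each row, row after row: the shift along the world's x, y, z in mm, then the turn, a rotation vector about the world's x, y, z in rad. In form: [x, y, z, wx, wy, wz, x, y, z, wx, wy, wz, ...]. A call has 1 to 20 rows; each row shifts and turns the commanded pose from where the row before left it; what a row does not reach is not made up. A row lasts 1/10 s, in which the tool goes at most 50 mm and 8.59 degrees, less where a joint would pass 70% of its speed; a pose out of reach is approached as far as the arm can. A call with a gripper value outside its range is refused whole. "fingers" is the closure, from -1 (fully open) to 1 (shut), set as the call begins (left out, the last holds). The fingers move at their own pace and stop on an object; "grip_force" is the grip in N (left out, the last holds). Time passes only in rows, so rows that do not move let the fingers close. It gives the time, the measured TCP pose, the force, the opening and the grip force at its end, in the units of the state.
- env.observe(): the state, without advancing time (a new reading comes with each control period).
- cams.read_camera(name): name is "scene" or "side" or "wrist"; returns the picture (420x560x3 uint8, red, green, blue); there is no depth.
- cams.calibration(name): a dict with "fx", "fy", "cx", "cy" (pixels), "xyz" and "rotation" of the camera in the world. Camera axes: x right, y up, looking along -z (the intrinsics and any distortion apply to the point x, -y, -z); pixel columns grow to the right and rows downward; lengths in m; the calibration is good to about 2 mm. A picture is of the moment at which its call begins: read the wrist's pose just before it. calibration takes no time and is no camera call; for the wrist camera it gives the pose at the moment of the call.
- workorder.job_done(): hands the job in; it is judged then, once.
Trained networks look in the newest picture that a camera, given by its name, has taken for a name from the list of things; names that differ only in an ending like _2 or _b are one class to them, and where a whole thing is asked for, a point or a joint stands for the part that bears it (a point fixed in the world has none). Each returns a list of dicts, best first, with "score" (0 to 1); they miss things now and then, are a little off and sometimes report something else, mostly with a low value. They report only what shows in the picture. A call takes as long as a camera call. They do not tell look-alikes from the thing itself.
- finder.recognise(camera, target): "position" ([x, y, z] in m, in world coordinates, good to about 4 mm: the middle of the surface that is visible of it).
The state is a dict: "time_s": time; "joint_positions": joint angles; "dq": joint speeds; "tau": joint torques, N m; "ee_pos": TCP position; "orientation": TCP orientation; "ft_force": force on the tool from outside, world axes, zero at the start; "moment": the same for the moment, N m; "width": finger opening in m; "grasp_force": force on a finger pad.
Only numpy, scipy, OpenCV 4.12 (cv2) and the standard library are available. Lean on these libraries where they do the work, as an engineer would, in place of code of your own. Each camera call takes 0.05 s, during which the arm holds its last target. There are 200 camera calls.

## Working session

There is one attempt and no reset: what is moved stays moved. The work goes in short steps, Python scripts to look and compute and a tool call to move; the robot and the scene stay as the last step left them, time stands still between calls to the robot, and variables do not carry over. Pictures are saved under pics/ and viewed, at most 14 in all, crops included, and the job is handed in when it is done.

Besides the shell and the picture viewer there is one more tool, called after ">>>" as a command line: name --argument value ..., lists and objects as JSON in quotes. servo_tool: Moves the arm, as the interface text tells. Its arguments: {"type":"object","properties":{"targets":{"type":"array"},"fingers":{"type":"number"},"grip_force":{"type":"number"}},"required":["targets"]}

```bash
mkdir -p pics; ls; python3 - <<'E'
from plant import env,cams,finder
import cv2
print(env.observe(), env.tcp_to_grasp)
for c in ["scene","side"]:
    im=cams.read_camera(c); cv2.imwrite(f"pics/{c}0.png",cv2.resize(im[:,:,::-1],(800,600)))
    print(c,cams.calibration(c))
    for n in ["blue_tray","red_tray","stamp","steel_cutter","amber_jar","dredger","brass_cutter","green_jar","black_cutter"]:
        print(n,[(round(r["score"],2),[round(float(v),3) for v in r["position"]]) for r in finder.recognise(c,n)][:4])
E
```

```text
pics
{'time_s': 0.0, 'joint_positions': array([ 1.00069906e+00,  3.81219577e-01,  1.29826725e+00, -1.49192970e-05,
        1.46358580e+00, -2.15306342e-01]), 'dq': array([-9.40346667e-04, -1.91599685e-03,  3.16427818e-04, -3.61424176e-05,
        1.18268222e-03,  3.85688474e-04]), 'tau': array([ 1.42944595e-03, -4.48463702e+01, -2.31279570e+01, -1.28548995e-04,
        4.72577070e-03, -9.60919834e-06]), 'ee_pos': array([0.19091525, 0.51549141, 0.23069692]), 'orientation': array([-5.54285749e-01, -3.09174625e+00,  2.15631122e-03]), 'ft_force': array([-0.21350754, -0.73886757, -0.32001164]), 'moment': array([-0.08250526,  0.00507491, -0.01188089]), 'grasp_force': 0.0, 'width': 0.08545287993853405} 0.0187
scene {'fx': 460.18636478392494, 'fy': 460.18636478392494, 'cx': 281.5669309812051, 'cy': 206.8705567430293, 'xyz': array([ 1.434454  , -0.01607995,  0.96827886]), 'rotation': array([0.5899987 , 0.58628124, 1.47728475])}
blue_tray [(0.88, [0.468, -0.173, 0.013])]
red_tray [(0.94, [0.466, 0.163, 0.008])]
stamp [(0.96, [0.661, 0.0, 0.027])]
steel_cutter [(0.6, [0.518, -0.428, 0.032]), (0
[... 270 characters left out ...]
utter [(0.76, [0.495, 0.43, 0.034]), (0.7, [0.658, -0.245, 0.055])]
side {'fx': 526.1645621940746, 'fy': 526.1645621940746, 'cx': 279.35469121765817, 'cy': 210.1527776973197, 'xyz': array([ 0.07633254, -1.0408699 ,  0.70364908]), 'rotation': array([ 1.03941806, -0.24493017, -0.41809341])}
blue_tray [(0.6, [0.468, -0.197, 0.006])]
red_tray [(0.7, [0.461, 0.16, 0.008])]
stamp [(0.8, [0.641, -0.011, 0.028])]
steel_cutter [(0.56, [0.51, -0.431, 0.031])]
amber_jar []
dredger [(0.9, [0.726, -0.228, 0.046]), (0.73, [0.625, -0.265, 0.045]), (0.63, [0.647, 0.101, 0.032])]
brass_cutter [(0.8, [0.648, 0.097, 0.03])]
green_jar [(0.79, [0.658, -0.134, 0.047])]
black_cutter [(0.64, [0.482, 0.409, 0.036])]
```

View pics/scene0.png

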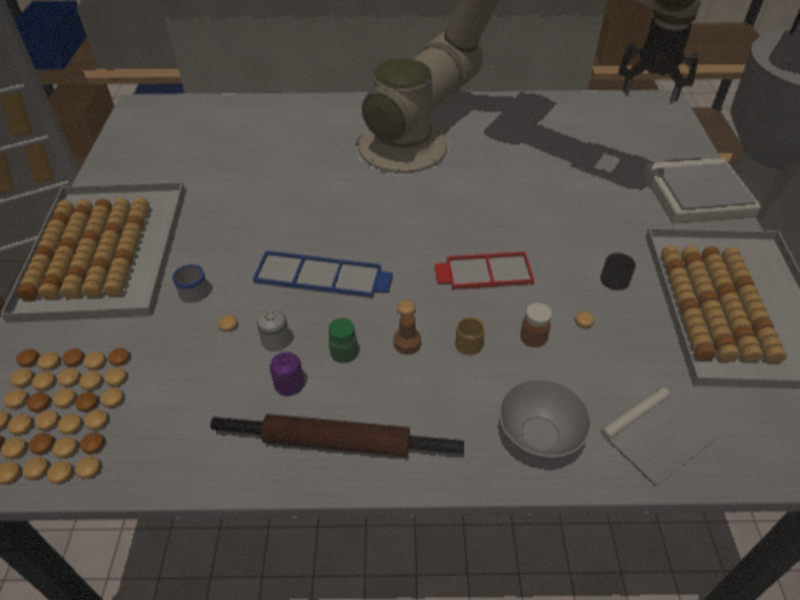

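View pics/side0.png

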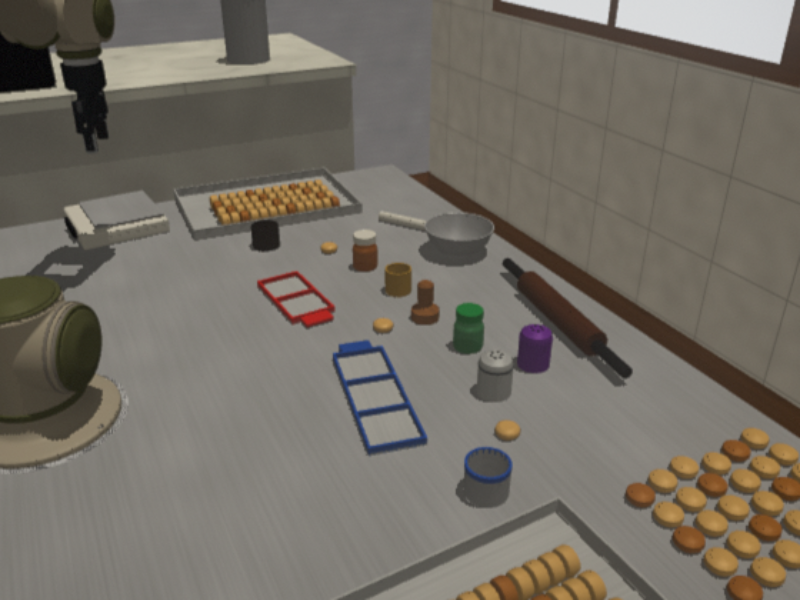

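The scene picture (800x600) shows, at pixels:
- blue tray (318,273), tab at its right, +y
- red tray (488,270), tab at its left, −y
- steel cutter with blue rim (190,282)
- stamp (407,332)
- brass cutter (470,336)
- amber jar (536,325)
- green jar (343,340)
- black cutter (618,271)

There are two dredger-shaped things. The grey one at (273,330) matches the aluminium dredger and the one at (287,373) is purple, so it isn't meant. Next I'll work out the positions and confirm with a crop.

```bash
cat > h.py <<'E'
import numpy as np, cv2
from scipy.spatial.transform import Rotation as R
def ray(c,u,v):
    d=np.array([(u-c["cx"])/c["fx"],-(v-c["cy"])/c["fy"],-1.]); return R.from_rotvec(c["rotation"]).apply(d)
def onplane(c,u,v,z):
    d=ray(c,u,v); o=c["xyz"]; return o+d*(z-o[2])/d[2]
def proj(c,p):
    q=R.from_rotvec(c["rotation"]).inv().apply(np.asarray(p)-c["xyz"]); return c["cx"]-c["fx"]*q[...,0]/q[...,2], c["cy"]+c["fy"]*q[...,1]/q[...,2]
E
python3 - <<'E'
from plant import env,cams,finder
from h import *
P={"stamp":([.661,0,.027],[.641,-.011,.028]),"steel":([.518,-.428,.032],[.51,-.431,.031]),"amber":([.656,.236,.053],None),
"dredger":([.655,-.243,.05],[.625,-.265,.045]),"brass":([.665,.116,.03],[.648,.097,.03]),"green":([.691,-.118,.054],[.658,-.134,.047]),"black":([.495,.43,.034],[.482,.409,.036])}
S=cams.calibration("scene");D=cams.calibration("side")
for n,(a,b) in P.items():
    a=np.array(a)
    if b is None:
        print(n,onplane(S,*proj(S,a),.037).round(3),onplane(D,365*.7,250*.7,.037).round(3));continue
    d1=a-S["xyz"];d1/=np.linalg.norm(d1);d2=np.array(b)-D["xyz"];d2/=np.linalg.norm(d2)
    A=np.zeros((3,3));r=np.zeros(3)
    for d,o in((d1,S["xyz"]),(d2,D["xyz"])):
        M=np.eye(3)-np.outer(d,d);A+=M;r+=M@o
    p=np.linalg.solve(A,r);print(n,p.round(3),"gap",round(float(np.linalg.norm(np.cross(d1,p-S["xyz"]))),4))
for c,C in(("scene",S),("side",D)):
    im=cams.read_camera(c); h=cv2.cvtColor(im,cv2.COLOR_RGB2HSV)
    if c=="scene": cv2.imwrite("pics/crop0.png",cv2.resize(im[150:290,110:410,::-1],(800,373),interpolation=cv2.INTER_CUBIC))
    for n,pos in(("blue",(.468,-.18)),("red",(.465,.163))):
        m=(h[...,1]>110)&(h[...,2]>50)&(((h[...,0]>105)&(h[...,0]<125)) if n=="blue" else ((h[...,0]<6)|(h[...,0]>172)))
        v,u=np.nonzero(m); w=np.array([onplane(C,a,b,.014)[:2] for a,b in zip(u,v)])
        w=w[np.hypot(*(w-pos).T)<.2]
        pc=np.percentile(w,[0,100],axis=0)
        rr=cv2.minAreaRect((w*1000).astype(np.float32)); print(c,n,len(w),pc.round(3).tolist(),np.round(rr[0],1),np.round(rr[1],1),round(rr[2],1))
E
```

```text
stamp [0.65  0.002 0.017] gap 0.0026
steel [ 0.513 -0.429  0.028] gap 0.0012
amber [0.642 0.24  0.037] [0.638 0.241 0.037]
dredger [ 0.638 -0.248  0.03 ] gap 0.0004
brass [0.657 0.117 0.019] gap 0.001
green [ 0.671 -0.118  0.033] gap 0.003
black [0.488 0.433 0.026] gap 0.001
scene blue 365 [[0.407, -0.31], [0.535, -0.032]] [ 474.4 -169.2] [276.5  89.5] 79.7
scene red 534 [[0.415, 0.06], [0.518, 0.26]] [468.6 159.5] [ 96.4 197.5] 4.4
side blue 822 [[0.397, -0.374], [0.541, -0.034]] [ 463.  -205.2] [141.2 342.1] 2.5
side red 626 [[0.406, 0.047], [0.508, 0.261]] [457.1 153. ] [ 92.4 210.4] 4.7
```

View pics/crop0.png

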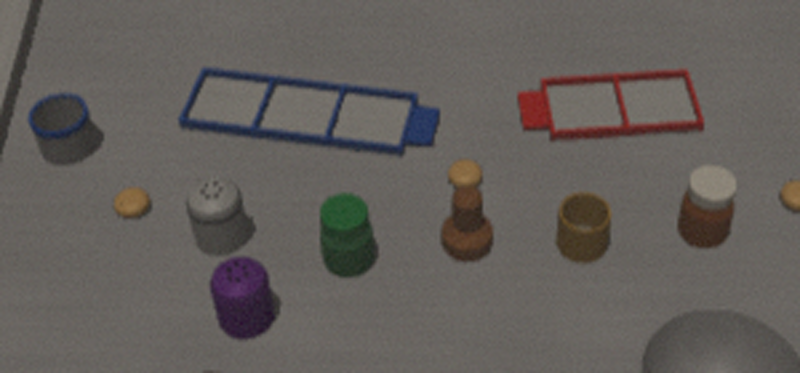

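Confirmed: the grey can at crop pixel (215,215) is the dredger, the purple one at (243,297) is the look-alike, and the blue-rimmed cutter at (60,125) is the steel one. I'm moving above the amber jar and turning the fingers to close along x.

>>> servo_tool --targets '[37,-23,-1,0,0,-0.1013,37,-23,-1,0,0,-0.1013,37,-23,-1,0,0,-0.1013,37,-23,-1,0,0,-0.1013,37,-23,-1,0,0,-0.1013,37,-23,-1,0,0,-0.1013,37,-23,-1,0,0,-0.1013,37,-23,-1,0,0,-0.1013,37,-23,-1,0,0,-0.1013,37,-23,-1,0,0,-0.1013,37,-23,-1,0,0,-0.1013,37,-23,-1,0,0,-0.1013,0,0,0,0,0,0,0,0,0,0,0,0]' --fingers -1 --grip_force 40

```text
time_s: 2.5
ee_pos: [0.6354, 0.2392, 0.2186]
orientation: [-2.221, -2.221, 0.001]
ft_force: [-1.2, 0.4, 0.8]
width: 0.0854
grasp_force: 0.0
```

```bash
python3 - <<'E'
from plant import env,cams
from h import *
S=cams.calibration("scene")
for n,q in(("blue",[(203,69),(417,93),(404,153),(180,126)]),("red",[(543,78),(688,71),(703,129),(553,138)])):
    w=np.array([onplane(S,110+a/2.6667,150+b/2.6667,.014)[:2] for a,b in q])
    e=(w[1]+w[2]-w[0]-w[3])/2; print(n,w.round(3).tolist(),w.mean(0).round(4),"L",np.linalg.norm(e).round(3),"dir",np.degrees(np.arctan2(e[1],e[0])).round(1),"W",np.linalg.norm((w[3]+w[2]-w[0]-w[1])/2).round(3))
W=cams.calibration("wrist"); print(W, env.observe()["ee_pos"])
im=cams.read_camera("wrist"); cv2.imwrite("pics/w1.png",im[:,:,::-1])
print(proj(W,[.64,.24,.075]),onplane(W,0,0,0),onplane(W,560,0,0),onplane(W,0,420,0),onplane(W,560,420,0))
E
```

```text
blue [[0.406, -0.296], [0.449, -0.052], [0.541, -0.065], [0.497, -0.309]] [ 0.4733 -0.1803] L 0.248 dir 80.0 W 0.092
red [[0.427, 0.09], [0.418, 0.256], [0.51, 0.259], [0.521, 0.096]] [0.4687 0.1752] L 0.165 dir 93.6 W 0.093
{'fx': 370.6839882990163, 'fy': 370.6839882990163, 'cx': 279.44992350553065, 'cy': 210.6568193332685, 'xyz': array([0.63528283, 0.30754162, 0.36266098]), 'rotation': array([-2.71198957e-01,  1.17197850e-03, -6.71362209e-05])} [0.63535963 0.23916689 0.21858371]
(np.float64(285.80645676667336), np.float64(195.6063057714814)) [0.38964412 0.39856416 0.        ] [0.88071205 0.39831266 0.        ] [ 0.29779072 -0.05535603  0.        ] [ 0.97238382 -0.05473263  0.        ]
```

View pics/w1.png

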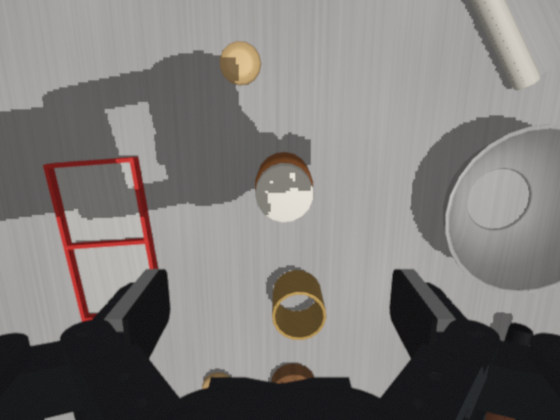

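The wrist picture shows the lid's centre at (285,193), the brass rim's centre at (299,314), and the red tray's outer top corners at (45,165) and (137,157). Its divider runs from (66,243) to (148,239).

```bash
python3 - <<'E'
from plant import env,cams
from h import *
W=cams.calibration("wrist")
print("amber",onplane(W,285,193,.075),"brass",onplane(W,299,314,.05))
for p in[(45,165),(137,157),(66,244),(149,240),(156,270),(84,318)]: print(p,onplane(W,*p,.014).round(4))
E
```

```text
amber [0.63872673 0.24285278 0.075     ] brass [0.65302257 0.11937432 0.05      ]
(45, 165) [0.4125 0.2558 0.014 ]
(137, 157) [0.5003 0.2635 0.014 ]
(66, 244) [0.4202 0.1763 0.014 ]
(149, 240) [0.5039 0.1807 0.014 ]
(156, 270) [0.508  0.1481 0.014 ]
(84, 318) [0.4265 0.0925 0.014 ]
```

>>> servo_tool --targets '[1,-40,0,0,0,0,2,-40,0,0,0,0,2,-40,0,0,0,0,2,-40,0,0,0,0,2,-40,0,0,0,0,2,-37,0,0,0,0,0,0,0,0,0,0,0,0,0,0,0,0]'

```text
time_s: 3.35
ee_pos: [0.6456, 0.0034, 0.2198]
orientation: [2.22, 2.222, 0.001]
ft_force: [0.2, 0.3, 0.2]
width: 0.0856
grasp_force: 0.0
```

```bash
python3 - <<'E'
from plant import env,cams
from h import *
W=cams.calibration("wrist"); print(W, env.observe()["ee_pos"])
im=cams.read_camera("wrist"); cv2.imwrite("pics/w2.png",im[:,:,::-1])
E
```

```text
{'fx': 370.6839882990163, 'fy': 370.6839882990163, 'cx': 279.44992350553065, 'cy': 210.6568193332685, 'xyz': array([0.64517965, 0.0717849 , 0.36390196]), 'rotation': array([-0.270891  , -0.00045456,  0.0009343 ])} [0.64557551 0.00341542 0.21980797]
```

View pics/w2.png

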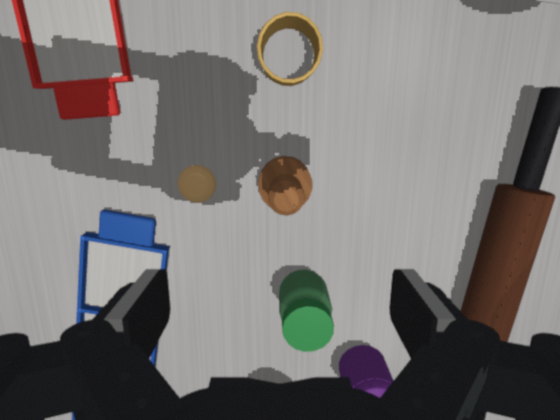

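The stamp's foot centre is at (286,182) and its handle top at (287,196). The red tray's tab-end corners are at (34,87) and (130,79). The blue tray's tab-end corners are at (82,235) and (169,247).

```bash
python3 - <<'E'
from plant import env,cams
from h import *
W=cams.calibration("wrist")
print("stamp",onplane(W,286,182,.018),onplane(W,287,197,.075),"brass",onplane(W,290,48,.05))
for p in[(34,87),(130,79),(82,235),(169,247),(78,310),(154,360)]: print(p,onplane(W,*p,.014).round(4))
E
```

```text
stamp [0.65162945 0.00467473 0.018     ] [0.65144708 0.00365539 0.075     ] brass [0.65344028 0.11760933 0.05      ]
(34, 87) [0.4252 0.09   0.014 ]
(130, 79) [0.512  0.0969 0.014 ]
(82, 235) [ 0.4486 -0.0502  0.014 ]
(169, 247) [ 0.5343 -0.0628  0.014 ]
(78, 310) [ 0.4325 -0.1342  0.014 ]
(154, 360) [ 0.5075 -0.1959  0.014 ]
```

>>> servo_tool --targets '[2,0,-30,0,0,0,2,0,-40,0,0,0,2,0.5,-40,0,0,0,0,0,-35,0,0,0,0,0,-25,0,0,0,0,0,-13,0,0,0,0,0,0,0,0,0]'

```text
time_s: 4.1
ee_pos: [0.6514, 0.0047, 0.0352]
orientation: [-2.217, -2.222, 0.002]
ft_force: [-0.7, 0.5, 0.9]
width: 0.0853
grasp_force: 0.0
```

>>> servo_tool --targets '[0,0,0,0,0,0,0,0,0,0,0,0,0,0,0,0,0,0,0,0,0,0,0,0,0,0,0,0,0,0,0,0,0,0,0,0,0,0,0,0,0,0,0,0,0,0,0,0]' --fingers 1 --grip_force 35

```text
time_s: 4.9
ee_pos: [0.6525, 0.0032, 0.0373]
orientation: [2.22, 2.221, 0.001]
ft_force: [-1.0, 0.6, 5.6]
width: 0.0286
grasp_force: 34.6
```

>>> servo_tool --targets '[0,0,15,0,0,0,0,0,30,0,0,0,-10,-6,5,0,0,0,-24,-14,0,0,0,0,-28,-17,0,0,0,0,-28,-17,0,0,0,0,-28,-17,0,0,0,0,-24,-14,0,0,0,0,-16,-10,0,0,0,0,-10,-7,0,0,0,0,0,0,0,0,0,0,0,0,0,0,0,0]'

```text
time_s: 6.1
ee_pos: [0.4844, -0.0987, 0.0863]
orientation: [2.221, 2.221, 0.0]
ft_force: [-0.7, -0.2, -0.3]
width: 0.029
grasp_force: 34.8
```

```bash
python3 - <<'E'
from plant import env,cams
from h import *
print(env.observe()["ee_pos"],env.observe()["width"])
W=cams.calibration("wrist")
im=cams.read_camera("wrist"); cv2.imwrite("pics/w3.png",im[:,:,::-1])
for p in[(.4838,-.0988),(.4691,-.1795),(.4657,.1357)]: print(proj(W,[*p,.004]))
E
```

```text
[ 0.48442691 -0.09874943  0.08625733] 0.028957624249064964
(np.float64(278.86460457066124), np.float64(218.94296496266088))
(np.float64(257.78200347079576), np.float64(329.9569128928731))
(np.float64(240.04271322538506), np.float64(-260.60204226398207))
```

View pics/w3.png

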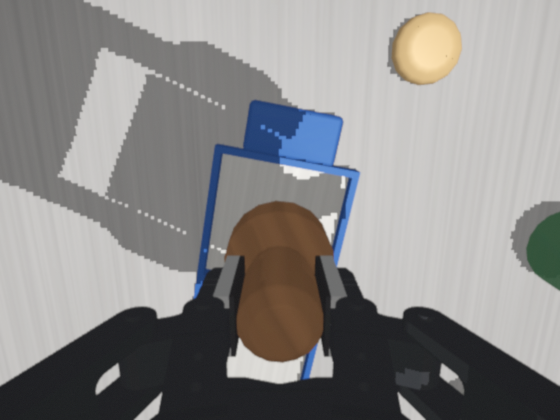

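The stamp hangs over the first pocket: the tray's corners (217,146) and (358,172) frame it, and the computed pocket centre (279,219) falls under its foot.

>>> servo_tool --targets '[0,0,-15,0,0,0,0,0,-15,0,0,0,0,0,-9,0,0,0,0,0,-5.5,0,0,0,0,0,0,0,0,0,0,0,0,0,0,0]'

```text
time_s: 6.75
ee_pos: [0.4845, -0.0987, 0.042]
orientation: [2.22, 2.222, 0.0]
ft_force: [0.8, -0.1, -0.5]
width: 0.029
grasp_force: 34.7
```

>>> servo_tool --targets '[0,0,0,0,0,0,0,0,0,0,0,0,0,0,0,0,0,0,0,0,0,0,0,0,0,0,0,0,0,0,0,0,15,0,0,0,0,0,30,0,0,0,0,0,40,0,0,0,0,0,40,0,0,0,0,0,40,0,0,0,0,0,0,0,0,0]' --fingers -1

```text
time_s: 7.85
ee_pos: [0.4858, -0.0995, 0.2117]
orientation: [2.214, 2.215, 0.005]
ft_force: [0.5, -0.2, -0.7]
width: 0.0856
grasp_force: 0.0
```

>>> servo_tool --targets '[3,-25,0,0,0,0,3,-40,0,0,0,0,3,-40,0,0,0,0,3,-40,0,0,0,0,3,-40,0,0,0,0,3,-40,0,0,0,0,3,-40,0,0,0,0,3,-40,0,0,0,0,3,-25,0,0,0,0,0,0,0,0,0,0,0,0,0,0,0,0]'

```text
time_s: 8.95
ee_pos: [0.5108, -0.4285, 0.2056]
orientation: [-2.22, -2.22, -0.001]
ft_force: [-0.3, 0.7, 0.5]
width: 0.0855
grasp_force: 0.0
```

```bash
python3 - <<'E'
from plant import env,cams
from h import *
print(env.observe()["ee_pos"])
W=cams.calibration("wrist"); print(W)
im=cams.read_camera("wrist"); cv2.imwrite("pics/w4.png",im[:,:,::-1])
print(proj(W,[.513,-.429,.05]),proj(W,[.4545,-.2602,.004]))
E
```

```text
[ 0.51081202 -0.42848393  0.20556166]
{'fx': 370.6839882990163, 'fy': 370.6839882990163, 'cx': 279.44992350553065, 'cy': 210.6568193332685, 'xyz': array([ 0.51069283, -0.36033755,  0.34975817]), 'rotation': array([-2.69516697e-01,  1.16693299e-03,  1.36586435e-04])}
(np.float64(282.65908107563183), np.float64(194.20996954990375)) (np.float64(212.01581219223422), np.float64(-17.30937618293271))
```

View pics/w4.png

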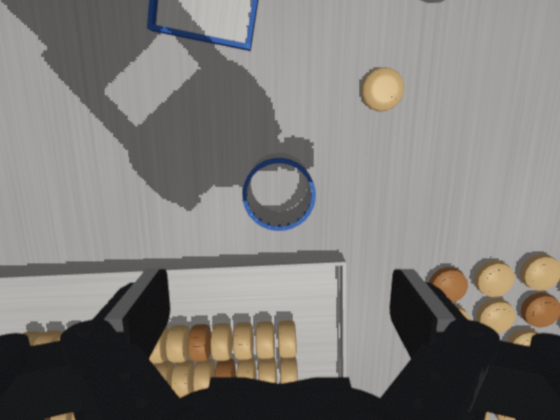

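The steel rim's centre is at (279,193.5). The far-end corners of the blue tray are at (150,28) and (251,48), and the baking tray's edge is at row 258.

```bash
python3 - <<'E'
from plant import env,cams
from h import *
W=cams.calibration("wrist")
print(onplane(W,279,193.5,.05),onplane(W,279,258,.02))
a,b=onplane(W,150,28,.014),onplane(W,251,48,.014);print(a,b,(a+b)/2)
E
```

```text
[ 0.51022556 -0.42797454  0.05      ] [ 0.51020214 -0.49812751  0.02      ]
[ 0.40320048 -0.29579074  0.014     ] [ 0.48659036 -0.3110634   0.014     ] [ 0.44489542 -0.30342707  0.014     ]
```

>>> servo_tool --targets '[0,0.5,-30,0,0,0,0,0,-40,0,0,0,0,0,-40,0,0,0,0,0,-40,0,0,0,0,0,-28,0,0,0,0,0,-15,0,0,0,0,0,0,0,0,0,0,0,0,0,0,0]'

```text
time_s: 9.8
ee_pos: [0.5117, -0.4284, 0.0153]
orientation: [2.219, 2.221, -0.0]
ft_force: [-0.4, -1.0, 0.2]
width: 0.0854
grasp_force: 0.0
```

>>> servo_tool --targets '[0,0,0,0,0,0,0,0,0,0,0,0,0,0,0,0,0,0,0,0,0,0,0,0,0,0,0,0,0,0,0,0,0,0,0,0,0,0,0,0,0,0]' --fingers 1

```text
time_s: 10.5
ee_pos: [0.5116, -0.4288, 0.0159]
orientation: [2.219, 2.22, -0.0]
ft_force: [-0.3, 2.5, 6.6]
width: 0.0597
grasp_force: 37.3
```

>>> servo_tool --targets '[0,0,15,0,0,0,0,0,30,0,0,0,-2,10,10,0,0,0,-5,30,0,0,0,0,-6,36,0,0,0,0,-6,36,0,0,0,0,-6,36,0,0,0,0,-6,36,0,0,0,0,-6,30,0,0,0,0,-4,22,0,0,0,0,-2,13,0,0,0,0,0,0,0,0,0,0,0,0,0,0,0,0]'

```text
time_s: 11.8
ee_pos: [0.4685, -0.1799, 0.0691]
orientation: [2.22, 2.221, 0.0]
ft_force: [-0.1, 0.0, -0.8]
width: 0.0599
grasp_force: 38.1
```

```bash
python3 - <<'E'
from plant import env,cams
from h import *
print(env.observe()["ee_pos"])
W=cams.calibration("wrist")
im=cams.read_camera("wrist"); cv2.imwrite("pics/w5.png",im[:,:,::-1])
E
```

```text
[ 0.46845067 -0.17988239  0.06909152]
```

View pics/w5.png

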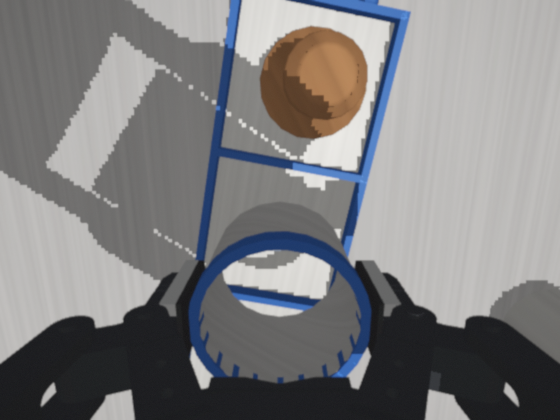

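The stamp stands in the first pocket at (315,82), and the steel cutter hangs over the middle pocket. Lowering.

>>> servo_tool --targets '[0,0,-15,0,0,0,0,0,-16,0,0,0,0,0,-10,0,0,0,0,0,-6,0,0,0,0,0,-1.5,0,0,0,0,0,0,0,0,0]'

```text
time_s: 12.45
ee_pos: [0.4682, -0.1796, 0.0205]
orientation: [2.221, 2.221, 0.0]
ft_force: [-1.0, 0.5, -0.2]
width: 0.06
grasp_force: 38.1
```

>>> servo_tool --targets '[0,0,0,0,0,0,0,0,0,0,0,0,0,0,0,0,0,0,0,0,0,0,0,0,0,0,0,0,0,0,0,0,15,0,0,0,0,0,30,0,0,0,0,0,40,0,0,0,0,0,40,0,0,0,0,0,40,0,0,0,0,0,25,0,0,0,0,0,0,0,0,0]' --fingers -1

```text
time_s: 13.65
ee_pos: [0.4691, -0.1799, 0.2137]
orientation: [2.216, 2.217, 0.002]
ft_force: [0.5, -0.3, -0.7]
width: 0.0853
grasp_force: 0.0
```

>>> servo_tool --targets '[7,17,0,0,0,0,12,30,0,0,0,0,14,36,0,0,0,0,14,36,0,0,0,0,14,36,0,0,0,0,14,36,0,0,0,0,14,36,0,0,0,0,14,36,0,0,0,0,14,36,0,0,0,0,14,36,0,0,0,0,14,36,0,0,0,0,14,32,0,0,0,0,10,20,0,0,0,0,0,0,0,0,0,0,0,0,0,0,0,0]'

```text
time_s: 15.15
ee_pos: [0.6367, 0.2436, 0.2089]
orientation: [-2.22, -2.222, 0.003]
ft_force: [0.8, -0.5, -0.6]
width: 0.0853
grasp_force: 0.0
```

>>> servo_tool --targets '[0,0,-30,0,0,0,0,0,-30,0,0,0,0,0,0,0,0,0]'

```text
time_s: 15.45
ee_pos: [0.635, 0.2421, 0.1461]
orientation: [-2.219, -2.217, 0.012]
ft_force: [0.6, 0.3, -1.0]
width: 0.0853
grasp_force: 0.0
```

>>> servo_tool --targets '[3,0,-30,0,0,0,0,0,-35,0,0,0,0,0,-32,0,0,0,0,0,-20,0,0,0,0,0,-9,0,0,0,0,0,0,0,0,0,0,0,0,0,0,0]'

```text
time_s: 16.15
ee_pos: [0.641, 0.2436, 0.0262]
orientation: [2.22, 2.22, 0.004]
ft_force: [0.3, 0.1, -0.5]
width: 0.0853
grasp_force: 0.0
```

>>> servo_tool --targets '[0,0,0,0,0,0,0,0,0,0,0,0,0,0,0,0,0,0,0,0,0,0,0,0,0,0,0,0,0,0,0,0,0,0,0,0,0,0,0,0,0,0]' --fingers 1 --grip_force 45

```text
time_s: 16.85
ee_pos: [0.6405, 0.2439, 0.0257]
orientation: [2.22, 2.221, 0.002]
ft_force: [-2.2, 0.3, 5.4]
width: 0.05
grasp_force: 47.0
```

>>> servo_tool --targets '[0,0,15,0,0,0,0,0,30,0,0,0,0,0,35,0,0,0,-6,-15,30,0,0,0,-11,-30,0,0,0,0,-14,-38,0,0,0,0,-14,-38,0,0,0,0,-14,-38,0,0,0,0,-14,-38,0,0,0,0,-14,-38,0,0,0,0,-14,-38,0,0,0,0,-14,-38,0,0,0,0,-14,-38,0,0,0,0,-14,-38,0,0,0,0,-14,-38,0,0,0,0,-13,-36,0,0,0,0,-11,-28,0,0,0,0,-6,-16,0,0,0,0,0,0,0,0,0,0,0,0,0,0,0,0]'

```text
time_s: 18.85
ee_pos: [0.4531, -0.261, 0.1348]
orientation: [2.221, 2.221, 0.0]
ft_force: [0.1, 1.0, -2.3]
width: 0.0498
grasp_force: 47.6
```

```bash
python3 - <<'E'
from plant import env,cams
from h import *
print(env.observe()["ee_pos"])
im=cams.read_camera("side"); W=cams.calibration("side"); print(proj(W,env.observe()["ee_pos"]))
u,v=map(int,proj(W,env.observe()["ee_pos"])); c=im[max(0,v-100):v+100,max(0,u-130):u+130]
cv2.imwrite("pics/s5.png",cv2.resize(c[:,:,::-1],None,fx=2.5,fy=2.5,interpolation=cv2.INTER_CUBIC))
E
```

```text
[ 0.45308538 -0.26100753  0.13478666]
(np.float64(273.766830848973), np.float64(246.6904186146304))
```

View pics/s5.png

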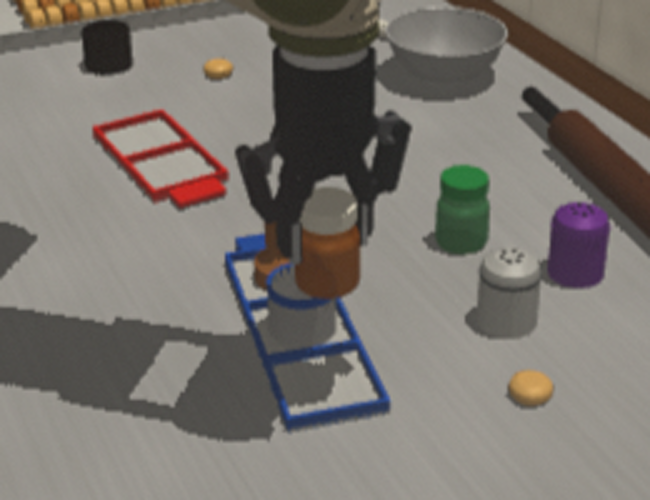

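The amber jar hangs upright at (328,245) over the empty far pocket, with the steel cutter standing in the middle one. Lowering.

>>> servo_tool --targets '[0,0,-20,0,0,0,0,0,-30,0,0,0,0,0,-25,0,0,0,0,0,-15,0,0,0,0,0,-9,0,0,0,0,0,-5,0,0,0,0,0,0,0,0,0,0,0,0,0,0,0]'

```text
time_s: 19.7
ee_pos: [0.4534, -0.2613, 0.031]
orientation: [2.22, 2.221, 0.0]
ft_force: [-0.1, -0.3, -1.0]
width: 0.0499
grasp_force: 47.6
```

>>> servo_tool --targets '[0,0,0,0,0,0,0,0,0,0,0,0,0,0,0,0,0,0,0,0,0,0,0,0,0,0,0,0,0,0,0,0,15,0,0,0,0,0,30,0,0,0,0,0,40,0,0,0,0,0,40,0,0,0,0,0,40,0,0,0,0,0,15,0,0,0,0,0,0,0,0,0]' --fingers -1

```text
time_s: 20.9
ee_pos: [0.4537, -0.2618, 0.2125]
orientation: [2.217, 2.218, 0.0]
ft_force: [0.4, -0.0, -0.3]
width: 0.0854
grasp_force: 0.0
```

>>> servo_tool --targets '[15,1,0,0,0,0,30,2,0,0,0,0,38,3,0,0,0,0,38,3,0,0,0,0,36,3,0,0,0,0,25,1,0,0,0,0,0,0,0,0,0,0,0,0,0,0,0,0]'

```text
time_s: 21.7
ee_pos: [0.6347, -0.248, 0.2081]
orientation: [-2.218, -2.22, 0.001]
ft_force: [-0.1, -0.3, -0.2]
width: 0.0854
grasp_force: 0.0
```

```bash
python3 - <<'E'
from plant import env,cams
from h import *
print(env.observe()["ee_pos"])
W=cams.calibration("wrist"); print(proj(W,[.638,-.248,.07]))
im=cams.read_camera("wrist"); cv2.imwrite("pics/w6.png",im[:,:,::-1])
E
```

```text
[ 0.63468439 -0.24799965  0.20814561]
(np.float64(284.5539923123211), np.float64(198.48161875200563))
```

View pics/w6.png

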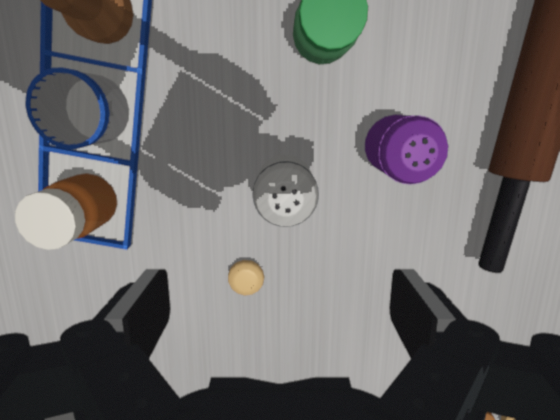

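All blue kit tools stand in their pockets. The grey dredger's top is at (287,197) and the purple one is beside it at (405,148), with enough room for the fingers. Going down on the grey one.

>>> servo_tool --targets '[2,0,-30,0,0,0,2,0,-40,0,0,0,1,0,-40,0,0,0,0,0,-35,0,0,0,0,0,-25,0,0,0,0,0,-17,0,0,0,0,0,0,0,0,0,0,0,0,0,0,0]'

```text
time_s: 22.55
ee_pos: [0.6397, -0.2486, 0.0241]
orientation: [2.221, 2.221, 0.0]
ft_force: [0.2, -0.7, -0.7]
width: 0.0856
grasp_force: 0.0
```

>>> servo_tool --targets '[0,0,0,0,0,0,0,0,0,0,0,0]'

```text
time_s: 22.75
ee_pos: [0.6404, -0.2486, 0.0247]
orientation: [2.22, 2.22, 0.001]
ft_force: [0.9, 0.4, -0.0]
width: 0.0851
grasp_force: 0.0
```

>>> servo_tool --targets '[0,0.5,-6,0,0,0,0,0,-3,0,0,0,0,0,0,0,0,0]'

```text
time_s: 23.05
ee_pos: [0.6398, -0.2475, 0.0136]
orientation: [-2.22, -2.221, 0.0]
ft_force: [-0.8, -0.6, 0.1]
width: 0.0855
grasp_force: 0.0
```

>>> servo_tool --targets '[0,0,0,0,0,0,0,0,0,0,0,0,0,0,0,0,0,0,0,0,0,0,0,0,0,0,0,0,0,0,0,0,0,0,0,0,0,0,0,0,0,0]' --fingers 1 --grip_force 45

```text
time_s: 23.75
ee_pos: [0.6402, -0.2479, 0.0146]
orientation: [2.221, 2.221, 0.0]
ft_force: [-0.5, 0.3, 3.4]
width: 0.0531
grasp_force: 47.6
```

>>> servo_tool --targets '[0,0,15,0,0,0,0,0,35,0,0,0,0,0,40,0,0,0,-6,14,25,0,0,0,-13,28,0,0,0,0,-16,36,0,0,0,0,-16,36,0,0,0,0,-16,36,0,0,0,0,-16,36,0,0,0,0,-16,36,0,0,0,0,-16,36,0,0,0,0,-16,36,0,0,0,0,-16,36,0,0,0,0,-14,28,0,0,0,0,-9,18,0,0,0,0,-4.5,7.5,0,0,0,0,0,0,0,0,0,0,0,0,0,0,0,0]'

```text
time_s: 25.55
ee_pos: [0.4661, 0.1351, 0.1296]
orientation: [2.221, 2.221, 0.0]
ft_force: [0.4, -0.2, -1.6]
width: 0.0528
grasp_force: 47.5
```

>>> servo_tool --targets '[0,0,-20,0,0,0,0,0,-30,0,0,0,0,0,-20,0,0,0,0,0,0,0,0,0]'

```text
time_s: 25.95
ee_pos: [0.4649, 0.1346, 0.0573]
orientation: [-2.221, -2.218, 0.006]
ft_force: [1.1, -0.4, -0.3]
width: 0.0528
grasp_force: 47.6
```

```bash
python3 - <<'E'
from plant import env,cams
from h import *
print(env.observe()["ee_pos"])
im=cams.read_camera("wrist"); cv2.imwrite("pics/w7.png",im[:,:,::-1])
W=cams.calibration("wrist")
for p in [(.4657,.1357),(.4593,.2175)]: print(proj(W,[*p,.004]))
E
```

```text
[0.4649282  0.13463458 0.05733864]
(np.float64(280.11791158981845), np.float64(231.4581847776174))
(np.float64(267.41588525691), np.float64(78.33226962348792))
```

View pics/w7.png

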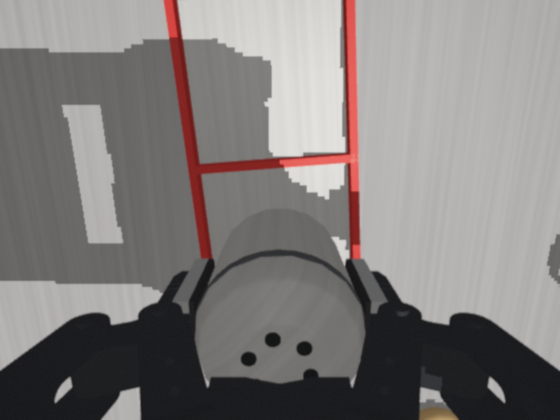

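The dredger hangs centred between the red walls at (208,258) and (356,258), on the tab side of the divider at row 163. Lowering.

>>> servo_tool --targets '[0,0,-15,0,0,0,0,0,-13,0,0,0,0,0,-6,0,0,0,0,0,-3.5,0,0,0,0,0,0,0,0,0,0,0,0,0,0,0]'

```text
time_s: 26.6
ee_pos: [0.466, 0.1357, 0.0225]
orientation: [2.22, 2.221, 0.001]
ft_force: [0.2, 1.2, -0.5]
width: 0.0525
grasp_force: 47.6
```

>>> servo_tool --targets '[0,0,-2,0,0,0,0,0,-1.5,0,0,0,0,0,0,0,0,0,0,0,0,0,0,0]'

```text
time_s: 27.0
ee_pos: [0.4657, 0.1357, 0.0186]
orientation: [2.221, 2.222, 0.001]
ft_force: [-0.2, 0.2, 3.8]
width: 0.0528
grasp_force: 47.8
```

>>> servo_tool --targets '[0,0,0,0,0,0,0,0,0,0,0,0,0,0,0,0,0,0,0,0,0,0,0,0,0,0,0,0,0,0,0,0,15,0,0,0,0,0,30,0,0,0,0,0,40,0,0,0,0,0,40,0,0,0,0,0,15,0,0,0,0,0,0,0,0,0]' --fingers -1

```text
time_s: 28.1
ee_pos: [0.4664, 0.1358, 0.1603]
orientation: [2.219, 2.22, 0.006]
ft_force: [-0.4, -0.1, -0.3]
width: 0.0852
grasp_force: 0.0
```

>>> servo_tool --targets '[15,-2,0,0,0,0,30,-3,0,0,0,0,38,-3,0,0,0,0,38,-3,0,0,0,0,36,-3,0,0,0,0,22,-3,0,0,0,0,8,0,0,0,0,0,0,0,0,0,0,0,0,0,0,0,0,0]'

```text
time_s: 29.0
ee_pos: [0.6515, 0.119, 0.1576]
orientation: [-2.22, -2.221, 0.002]
ft_force: [-0.6, 0.1, 0.8]
width: 0.0854
grasp_force: 0.0
```

Brass is at about (0.653, 0.118). I'm lowering to about z = 0.014.

>>> servo_tool --targets '[1.5,-0.5,-30,0,0,0,0,0,-38,0,0,0,0,0,-35,0,0,0,0,0,-22,0,0,0,0,0,-12,0,0,0,0,0,-4,0,0,0,0,0,0,0,0,0,0,0,0,0,0,0]'

```text
time_s: 29.8
ee_pos: [0.6546, 0.1183, 0.0188]
orientation: [2.22, 2.221, 0.003]
ft_force: [0.3, -1.6, 0.5]
width: 0.085
grasp_force: 0.0
```

>>> servo_tool --targets '[0,0,0,0,0,0,0,0,0,0,0,0,0,0,0,0,0,0,0,0,0,0,0,0,0,0,0,0,0,0,0,0,0,0,0,0,0,0,0,0,0,0]' --fingers 1 --grip_force 35

```text
time_s: 30.5
ee_pos: [0.6544, 0.1183, 0.0183]
orientation: [2.22, 2.221, 0.002]
ft_force: [-1.1, 0.2, 5.9]
width: 0.0512
grasp_force: 36.7
```

>>> servo_tool --targets '[0,0,15,0,0,0,0,0,35,0,0,0,0,5,30,0,0,0,-10,14,0,0,0,0,-24,15,0,0,0,0,-30,15,0,0,0,0,-30,15,0,0,0,0,-30,12,0,0,0,0,-30,11,0,0,0,0,-22,8,0,0,0,0,-14,4,0,0,0,0,-5,0,0,0,0,0,0,0,0,0,0,0,0,0,0,0,0,0]'

```text
time_s: 31.9
ee_pos: [0.4597, 0.2171, 0.0974]
orientation: [2.221, 2.221, 0.001]
ft_force: [0.5, 0.9, -1.0]
width: 0.0513
grasp_force: 36.9
```

>>> servo_tool --targets '[0,0,-20,0,0,0,0,0,-20,0,0,0,0,0,0,0,0,0,0,0,0,0,0,0]'

```text
time_s: 32.3
ee_pos: [0.4597, 0.217, 0.0575]
orientation: [-2.222, -2.221, 0.0]
ft_force: [0.5, -0.4, -0.6]
width: 0.0517
grasp_force: 36.9
```

>>> servo_tool --targets '[0,0,-15,0,0,0,0,0,-11,0,0,0,0,0,-6,0,0,0,0,0,-3,0,0,0,0,0,0,0,0,0,0,0,0,0,0,0]'

```text
time_s: 32.9
ee_pos: [0.4593, 0.2173, 0.0226]
orientation: [2.221, 2.222, 0.001]
ft_force: [0.2, -0.7, -0.4]
width: 0.0512
grasp_force: 36.9
```

>>> servo_tool --targets '[0,0,0,0,0,0,0,0,0,0,0,0,0,0,0,0,0,0,0,0,0,0,0,0,0,0,0,0,0,0,0,0,15,0,0,0,0,0,30,0,0,0,0,0,40,0,0,0,0,0,40,0,0,0,0,0,40,0,0,0,0,0,40,0,0,0,-10,20,0,0,0,0,-20,40,0,0,0,0,-20,40,0,0,0,0,-20,40,0,0,0,0,-10,20,0,0,0,0,0,0,0,0,0,0]' --fingers -1

```text
time_s: 34.6
ee_pos: [0.3775, 0.3792, 0.2271]
orientation: [-2.216, -2.226, 0.0]
ft_force: [0.2, -0.7, -0.3]
width: 0.0857
grasp_force: 0.0
```

```bash
python3 - <<'E'
from plant import env,cams
from h import *
print(env.observe()["ee_pos"])
a=cams.read_camera("scene")[140:290,110:450]; b=cams.read_camera("side")[130:350,160:400]
a=cv2.resize(a,(750,331),interpolation=cv2.INTER_CUBIC); b=cv2.resize(b,(750,688),interpolation=cv2.INTER_CUBIC)[60:]
cv2.imwrite("pics/end1.png",a[:,:,::-1]); cv2.imwrite("pics/end2.png",cv2.resize(b,(680,570))[:,:,::-1])
E
```

```text
[0.3775045  0.37916818 0.22713225]
```

View pics/end1.png

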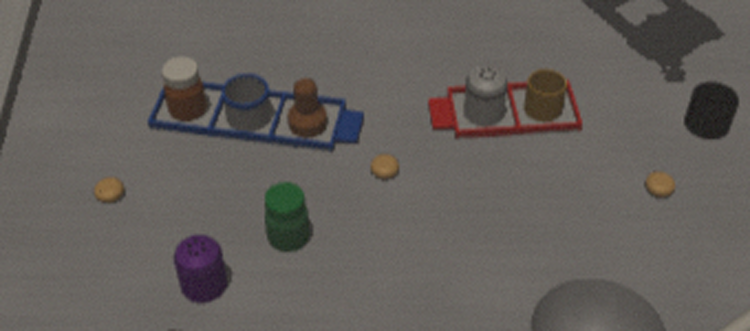

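View pics/end2.png

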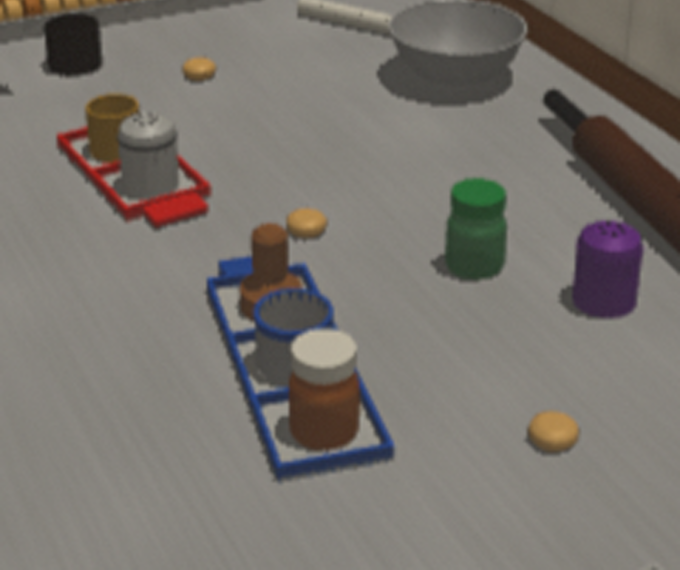

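Both pictures show all five tools upright in the right pockets. In the scene crop the blue tray reads, from the tab, stamp (307,108), steel (246,100), amber (183,88). The red tray reads dredger (486,95) at the tab, then brass (545,95). The green jar and black cutter haven't moved.

```bash
python3 -c "
from plant import workorder
print(workorder.job_done())"
```

```text
the job is handed in; nothing more can be done
None
```

I filled both kits in the order asked and handed the job in about 35 s into the 128 s limit: the last pictures showed all five tools upright in the right pockets and both spares still in place; no verdict came back.

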